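Clamp the right leg at its mark in the desk stand

TASK

Of the three legs in the wooden rack, take the one that fits the stand's 20 mm socket snugly (the 18 mm one) by its rubber grip, leave the other two standing in the rack, and lower it upright into the socket until the lower edge of its red band is level with the top of the steel lever ring, not down to the bottom. Holding it at that mark, swing the orange cam lever fully closed (anticlockwise seen from above, to its stop over the green mark) by turning the gripping hand about the leg so that the side of a finger pushes the lever; do not move the lever before the leg is at the mark. Do not knock over or push away the bell, erasers or mug, and finish with the leg still gripped in the hand at its mark and the lever closed: do not let go.

Things in the scene. Friction and masses are not known exactly. Their poses are not given: they have to be found in the camera images.
- leg_18: The middle-sized, right upright aluminium leg in a rack hole: shaft 18 mm thick, 97 mm long; black rubber grip on top 24 mm thick, from 95 to 137 mm above the foot. Red band (the mark) from 70 to 75 mm above the foot. Origin: centre of the foot, z up the leg. About 0.11 kg. Slides and turns freely in the socket; let go at the mark it drops 22 mm
- leg_18_mark (a point): Point on the axis of the 18 mm leg at the lower edge of its red band, 70 mm above its foot
- leg_14: The thin, wrong upright aluminium leg in a rack hole: shaft 14 mm thick, 97 mm long; black rubber grip on top 20 mm thick, from 95 to 137 mm above the foot. Red band (the mark) from 70 to 75 mm above the foot. Origin: centre of the foot, z up the leg
- leg_23: The thick, wrong upright aluminium leg in a rack hole: shaft 23 mm thick, 97 mm long; black rubber grip on top 29 mm thick, from 95 to 137 mm above the foot. Red band (the mark) from 70 to 75 mm above the foot. Origin: centre of the foot, z up the leg. It does not enter the socket
- rack: Fixed pine block 60 (x) x 210 (y) x 30 mm high with three blind holes 26 mm wide and 22 mm deep at y = -70, 0 and +70 mm; the legs stand in them in any order, feet 8 mm above the desk. Origin: centre of the underside
- stand: Fixed stand: black base 130 mm across, 8 mm thick, 50 x 50 mm aluminium block with a vertical blind 20 mm socket on its axis, 3 mm chamfer at 94 mm height, socket floor 8 mm above the desk. On the block lies the steel lever ring (44 mm outside, 27 mm inside, top at 100 mm). Origin: centre of the underside, on the socket axis
- stand_mouth (a point): Point on the socket axis at the top of the steel lever ring, 100 mm above the desk: the lower edge of the red band belongs at this height
- cam (a joint): Angle of the cam lever about the socket axis, rad: 0 open, 0.8 fully closed at its stop, growing anticlockwise seen from above. Starts at 0 to 0.15, dry friction about 0.05 N m (some 2 N at the paddle), stays where it is left. In the stand's frame the paddle lies at 1.1 rad (from x towards y) plus this value
- cam_tip (a point): Middle of the top edge of the lever's orange paddle, 31 mm from the socket axis. Paddle: radial upright plate 6 mm thick, 18 to 44 mm from the axis, up to 58 mm above the ring's top, level with fingers that hold the middle of the grip. Lower the leg with the finger line about 1.2 rad clockwise (from above) of the paddle; a 20 mm wide finger touches it at about 0.8 rad
- bell: Brass hand bell with a wooden handle, 90 mm wide and 150 mm tall, standing mouth down; bystander. Origin: centre of the underside
- eraser_a: Wooden chalkboard eraser with a grey pad, 50 x 130 x 42 mm, long in y, lying pad down; bystander. Origin: centre of the underside
- eraser_b: Second, identical eraser; bystander. Origin: centre of the underside
- mug: Green enamel mug of pencils, 80 mm wide, 90 mm tall (pencils to 170 mm), handle towards its own +y; bystander. Origin: centre of the underside
Mind the look-alikes: they are no part of the job. What is shaped like the leg_18 but pink is not meant. What is shaped like the leg_23 but turquoise is not meant.

How it is judged:
On the way, in this order (a step that is already met when the one before it is completed fails the run):
1. the 18 mm leg is held in the socket at its mark, lever still open (z of leg_18_mark in the frame of stand between 0.096 and 0.104 m and horizontal distance between leg_18_mark and stand_mouth below 0.004 m and angle between leg_18's own z axis and vertical below 0.08 rad and contact force between the fingers and leg_18 above 1 N and value of joint cam below 0.3 rad), for 0.2 s.
2. the lever is swung fully closed with the leg held at its mark (z of leg_18_mark in the frame of stand between 0.096 and 0.104 m and horizontal distance between leg_18_mark and stand_mouth below 0.004 m and contact force between the fingers and leg_18 above 1 N and value of joint cam above 0.74 rad), for 0.2 s.
At the end, for the whole second after the job is handed in: Fingers hold the 18 mm leg (over 1 N), upright (0.08 rad), at rest, on the socket axis (4 mm), lower edge of its red band level with the lever ring's top within 4 mm; lever past 0.74 of 0.8 rad; the other two legs upright (0.15 rad), within 25 mm of their start (all of step 2 and angle between leg_18's own z axis and vertical below 0.08 rad and linear speed of leg_18 below 0.02 m/s and distance of each of leg_14, leg_23 from where it was at the start of the episode below 0.025 m and angle between each of leg_14, leg_23's own z axis and vertical below 0.15 rad); the arm keeps its last pose, push and grip.
It fails at once if the lever is swung while the leg is not at its mark (value of joint cam above 0.35 rad and (z of leg_18_mark in the frame of stand above 0.107 m or z of leg_18_mark in the frame of stand below 0.093 m or horizontal distance between leg_18_mark and stand_mouth above 0.01 m)).
It fails at once if a bystander is shifted by more than 30 mm or knocked over (distance of any of bell, eraser_a, eraser_b, mug from where it was at the start of the episode above 0.03 m or angle between any of bell, eraser_a, eraser_b, mug's own z axis and vertical above 0.3 rad).
It also fails if it takes over 54 s, if anything falls off the work surface, if the arm or the gripper's body presses on something with over 40 N, if the wrist force passes 120 N, or if a joint passes its speed limit or range.

ROBOT

A 6-joint arm with a two-finger parallel gripper is mounted at the origin on the work surface. World frame = base frame: x ahead of the robot, y to its left, z up, the work surface at z = 0. Lengths are in m, angles in rad, forces in N, time in s.
With the tool pointing down it reaches from about 0.375 to 0.925 m from the base axis. Payload 5.7 kg.
Tool frame: the origin (TCP) lies on the centre line of the jaws, within the pads' length; the fingertips stand arm.tcp_to_tips ahead of it and the grasp point (between the pads) lies 11 mm behind it (arm.tcp_to_tips is the distance from the TCP to the fingertips, in m); z points along the fingers, y is the line along which they close (so a half turn about z gives the same grasp; the last joint's range is limited). The gripper opens to 88 mm and grips with 3 to 60 N. Pads are 20 mm wide; open, the fingers measure 115 mm over their backs; the gripper's body (75 mm by 178 mm) begins 61 mm behind the grasp point.
Start: joints at [-1.234, 0.359, 1.51, -0, 1.272, -0.115], TCP at [0.262, -0.54, 0.231] pointing down, gripper open.
Joint ranges: [-2.97, 2.97], [-1.01, 2.36], [0.21, 2.38], [-0.96, 4.11], [0.2, 2.71], [-2.98, 2.98]. Speed limits (rad/s): [2.39, 2.39, 3.14, 3.14, 3.14, 3.14].

INTERFACE

Orientations are given as a unit quaternion [w, x, y, z].
In Python, from station import arm gives the robot as it stands. The module is installed in compiled form; this text tells all that it offers.
- The arm moves only by the tool servo_tool, never from a script. Its argument "motion" is one flat list of numbers, 7 for each row, row after row: the shift along the tool's x, y, z scaled (see below), then the turn, a rotation vector about the tool's x, y, z scaled (see below), then the closure, from -1 (fully open) to 1 (shut). In form: [tx, ty, tz, rx, ry, rz, fingers, tx, ty, tz, rx, ry, rz, fingers, ...]. A call has 1 to 20 rows; each row shifts and turns the commanded pose from where the row before left it, along the tool's axes as they then stand; what a row does not reach is not made up. The controller multiplies each number of a shift by 5 cm and each number of a turn by 6 degrees. A row lasts 1/10 s, in which the tool goes at most 50 mm and 8.59 degrees, less where a joint would pass 70% of its speed; a pose out of reach is approached as far as the arm can. A call with a number of a shift or a turn outside -1 to 1 is refused whole. A call with a gripper value outside its range is refused whole. The fingers move at their own pace and stop on an object; the grip force is fixed at half the most. Time passes only in rows, so rows that do not move let the fingers close. It gives the time, the measured TCP pose, the force, the opening and the grip force at its end, in the units of the state.
- arm.get_obs(): the state, without advancing time (a new reading comes with each control period).
- arm.read_camera(name): name is "scene" or "top"; returns a dict with "pixels" (480x640x3 uint8, blue, green, red), "K" (3x3 intrinsics, pixels), "world_to_cam" (4x4, takes a point from world to camera coordinates). Camera axes: x right, y up, looking along -z (the intrinsics and any distortion apply to the point x, -y, -z); pixel columns grow to the right and rows downward; lengths in m; the calibration is good to about 2 mm. A picture is of the moment at which its call begins. There is no depth.
- arm.close_job(): hands the job in; it is judged then, once.
Trained networks look in the newest picture that a camera, given by its name, has taken for a name from the list of things; names that differ only in an ending like _2 or _b are one class to them, and where a whole thing is asked for, a point or a joint stands for the part that bears it (a point fixed in the world has none). Each returns a list of dicts, best first, with "p" (0 to 1); they miss things now and then, are a little off and sometimes report something else, mostly with a low value. They report only what shows in the picture. A call takes as long as a camera call. They do not tell look-alikes from the thing itself.
- arm.spot_in(camera, target): "at" ([column, row] in pixels, amid what is visible of it).
- arm.regions_of(camera, target): "mask" (480x640 bool, what is visible of it) and "at" ([column, row] in pixels, amid what is visible of it).
The state is a dict: "clock": time; "qpos": joint angles; "qvel": joint speeds; "joint_efforts": joint torques, N m; "eef_pos": TCP position; "eef_rot": TCP orientation; "ft_force": force on the tool from outside, world axes, zero at the start; "torque": the same for the moment, N m; "opening": opening from 0.0 (shut) to 1.0 (fully open); "gripper_force": force on a finger pad.
Only numpy, scipy, OpenCV 4.12 (cv2) and the standard library are available. Lean on these libraries where they do the work, as an engineer would, in place of code of your own. Each camera call takes 0.05 s, during which the arm holds its last target. There are 200 camera calls.

## Working session

There is one attempt and no reset: what is moved stays moved. The work goes in short steps, Python scripts to look and compute and a tool call to move; the robot and the scene stay as the last step left them, time stands still between calls to the robot, and variables do not carry over. Pictures are saved under pics/ and viewed, at most 13 in all, crops included, and the job is handed in when it is done.

Besides the shell and the picture viewer there is one more tool, called by a JSON object that holds its "api" and its "payload". servo_tool: Moves the arm, as the interface text tells. Its arguments: {"type":"object","properties":{"motion":{"type":"array","items":{"type":"number","minimum":-1,"maximum":1}}},"required":["motion"]}

```bash
mkdir -p pics; cat > h.py <<'E'
import numpy as np, cv2
from station import arm
def ray(c,px):
    K=c["K"];T=np.array(c["world_to_cam"]);R=T[:3,:3];o=-R.T@T[:3,3]
    d=R.T@np.array([(px[0]-K[0][2])/K[0][0],-(px[1]-K[1][2])/K[1][1],-1.]);return o,d
def at_z(c,px,z):
    o,d=ray(c,px);return o+d*(z-o[2])/d[2]
def proj(c,P):
    K=np.array(c["K"]);T=np.array(c["world_to_cam"]);p=T[:3,:3]@np.array(P)+T[:3,3];q=K@np.array([p[0],-p[1],-p[2]]);return q[:2]/q[2]
def tri(c1,p1,c2,p2):
    o1,d1=ray(c1,p1);o2,d2=ray(c2,p2);d1/=np.linalg.norm(d1);d2/=np.linalg.norm(d2)
    s=np.linalg.lstsq(np.stack([d1,-d2],1),o2-o1,rcond=None)[0]
    a=o1+s[0]*d1;b=o2+s[1]*d2;return (a+b)/2,np.linalg.norm(a-b)
E
python3 - <<'E'
from h import *
np.set_printoptions(precision=4,suppress=True)
C={}
for n in("scene","top"):
    c=arm.read_camera(n);C[n]=c;cv2.imwrite(f"pics/{n}0.png",c["pixels"]);o,d=ray(c,(320,240));print(n,o,d,c["K"][0][0])
    print({k for k in c})
    for t in ["leg_18","leg_14","leg_23","rack","stand","cam_tip","leg_18_mark","bell","eraser_a","mug"]:
        try: print(t,[(np.round(r["at"]).tolist(),round(r["p"],2)) for r in arm.spot_in(n,t)][:5])
        except Exception as e: print(t,e)
print(arm.tcp_to_tips,arm.get_obs())
E
```

```text
scene [1.2287 0.3091 0.9189] [-0.5949 -0.1729 -0.7851] 475.73114410486255
{'world_to_cam', 'K', 'pixels'}
leg_18 [([338.0, 223.0], 0.88), ([325.0, 253.0], 0.86), ([353.0, 264.0], 0.84), ([361.0, 205.0], 0.81), ([371.0, 236.0], 0.62)]
leg_14 [([338.0, 223.0], 0.88), ([325.0, 253.0], 0.86), ([353.0, 264.0], 0.84), ([361.0, 205.0], 0.81), ([371.0, 236.0], 0.62)]
leg_23 [([338.0, 223.0], 0.88), ([325.0, 253.0], 0.86), ([353.0, 264.0], 0.84), ([361.0, 205.0], 0.81), ([371.0, 236.0], 0.62)]
rack [([343.0, 249.0], 0.85)]
stand [([216.0, 204.0], 0.81)]
cam_tip [([221.0, 180.0], 0.68), ([147.0, 276.0], 0.39)]
leg_18_mark [([352.0, 262.0], 0.74), ([372.0, 235.0], 0.68), ([363.0, 208.0], 0.57), ([218.0, 203.0], 0.28), ([225.0, 314.0], 0.21)]
bell [([226.0, 316.0], 0.72), ([341.0, 250.0], 0.71)]
eraser_a [([147.0, 274.0], 0.8), ([343.0, 319.0], 0.57)]
mug [([484.0, 269.0], 0.78)]
top [0.5564 0.1096 1.4939] [ 0.064   0.0002 -0.9983] 615.0836459454887
{'world_to_cam', 'K', 'pixels'}
leg_18 [([292.0, 282.0], 0.63), ([325.0, 285.0], 0.55), ([260.0, 277.0], 0.54), ([306.0, 242.0], 0.44), ([284.0, 320
[... 362 characters left out ...]
leg_18_mark [([278.0, 322.0], 0.51), ([262.0, 279.0], 0.46)]
bell [([372.0, 178.0], 0.78), ([444.0, 300.0], 0.17)]
eraser_a [([272.0, 202.0], 0.88), ([462.0, 198.0], 0.68)]
mug [([159.0, 280.0], 0.87)]
0.008 {'clock': 1.1, 'qpos': array([-1.2341,  0.3588,  1.5104,  0.    ,  1.2725, -0.1151]), 'qvel': array([-0.001 ,  0.0003, -0.0007,  0.0004,  0.0011, -0.0011]), 'joint_efforts': array([  0.0006, -51.5356, -27.1133,   0.0678,   0.0247,   0.    ]), 'eef_pos': array([ 0.262 , -0.5398,  0.2306]), 'eef_rot': array([-0.    ,  0.9746,  0.224 ,  0.    ]), 'ft_force': array([-0.3098,  0.1454,  0.3404]), 'torque': array([-0.0046,  0.0086, -0.0019]), 'gripper_force': 0.0, 'opening': 1.0024840286392165}
```

View pics/scene0.png

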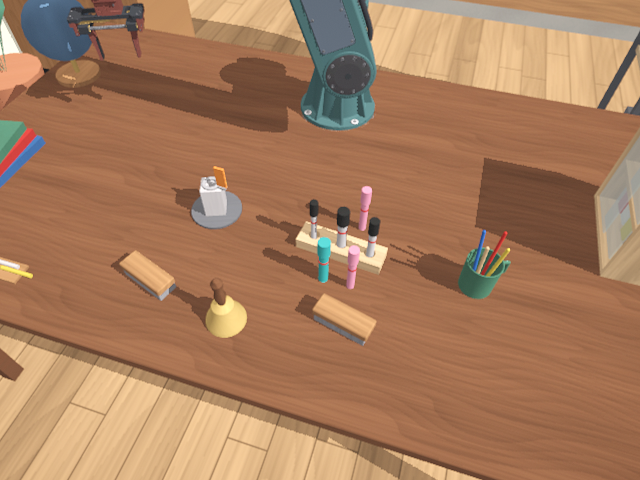

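View pics/top0.png

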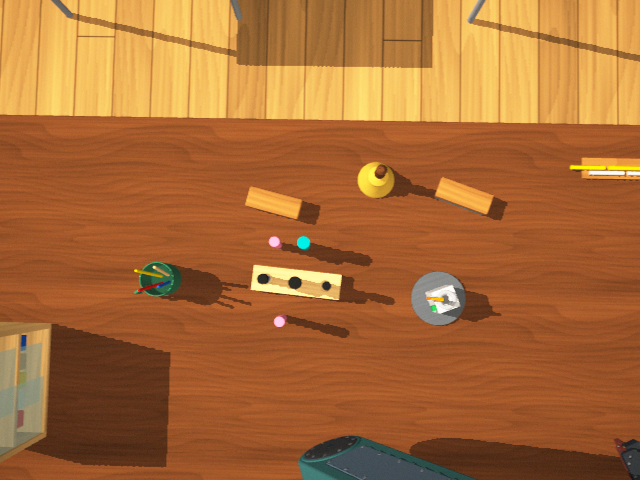

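```bash
python3 - <<'E'
from h import *
t=cv2.imread("pics/top0.png");s=cv2.imread("pics/scene0.png")
r=lambda im,x,y,w,h:cv2.resize(im[y:y+h,x:x+w],(400,300),interpolation=cv2.INTER_CUBIC)
cv2.imwrite("pics/crops.png",np.vstack([np.hstack([r(t,400,268,80,60),r(s,176,160,80,60)]),np.hstack([r(t,240,235,120,90),r(s,290,180,120,90)])]))
C={n:arm.read_camera(n) for n in("scene","top")}
def cyl(x,y,z0,z1,rad):
    a=np.linspace(0,6.283,40);return [(x+rad*np.cos(u),y+rad*np.sin(u),z) for z in(z0,z1) for u in a]
def cen(c,pts):
    h=cv2.convexHull(np.float32([proj(c,p) for p in pts]));m=cv2.moments(h);return np.array([m['m10']/m['m00'],m['m01']/m['m00']]),m['m00']
from scipy.optimize import least_squares
def blob(n,seed,f):
    m=f(C[n]["pixels"].astype(int)).astype(np.uint8);k,l,st,ce=cv2.connectedComponentsWithStats(m,connectivity=4)
    d=[np.min(np.hypot(*(np.argwhere(l==i)[:,::-1]-seed).T)) if st[i,4]>15 else 99 for i in range(1,k)];i=1+int(np.argmin(d));return ce[i],st[i,4]
blk=lambda p:p.max(2)<55
for nm,ts,ss,rad in(("18",(262,279),(374,226),.012),("23",(295,283),(343,214),.0145),("14",(326,286),(314,205),.010)):
    b={n:blob(n,sd,blk) for n,sd in(("top",ts),("scene",ss))}
    f=lambda v:np.concatenate([cen(C[n],cyl(*v,.103,.145,rad))[0]-b[n][0] for n in b])
    x0=at_z(C["top"],ts,.14)[:2];R=least_squares(f,x0)
    print(nm,R.x,R.fun,[(b[n][1],round(cen(C[n],cyl(*R.x,.103,.145,rad))[1])) for n in b])
org=lambda p:(p[...,2]>200)&(p[...,1]>90)&(p[...,1]<180)&(p[...,0]<70)
grn=lambda p:(p[...,1]>p[...,2]+50)&(p[...,1]>p[...,0]+40)
for n,sd in(("top",(437,299)),("scene",(220,178))): print(n,blob(n,sd,org))
print("green",blob("top",(433,308),grn))
c=C["top"]
for q in[(412,298),(466,298),(439,271),(439,325)]: print(q,at_z(c,q,.008))
E
```

```text
18 [0.559305  0.2345928] [ 0.26261959 -1.35720091  0.60827076 -1.42361527] [(np.int32(79), 109), (np.int32(96), 212)]
23 [0.55297827 0.16366343] [ 0.23441585 -1.68450029  1.42320813 -1.92467896] [(np.int32(107), 143), (np.int32(101), 266)]
14 [0.5469461  0.09311456] [ 0.58198109 -1.40934503  0.76259083 -1.13158368] [(np.int32(42), 66), (np.int32(62), 158)]
top (array([476.125 , 209.0625]), np.int32(48))
scene (array([213., 168.]), np.int32(1))
green (array([433.22580645, 307.51612903]), np.int32(31))
(412, 298) [ 0.5172666  -0.11379598  0.008     ]
(466, 298) [ 0.52042418 -0.24245932  0.008     ]
(439, 271) [ 0.58347306 -0.17746187  0.008     ]
(439, 325) [ 0.45454016 -0.1789284   0.008     ]
```

View pics/crops.png

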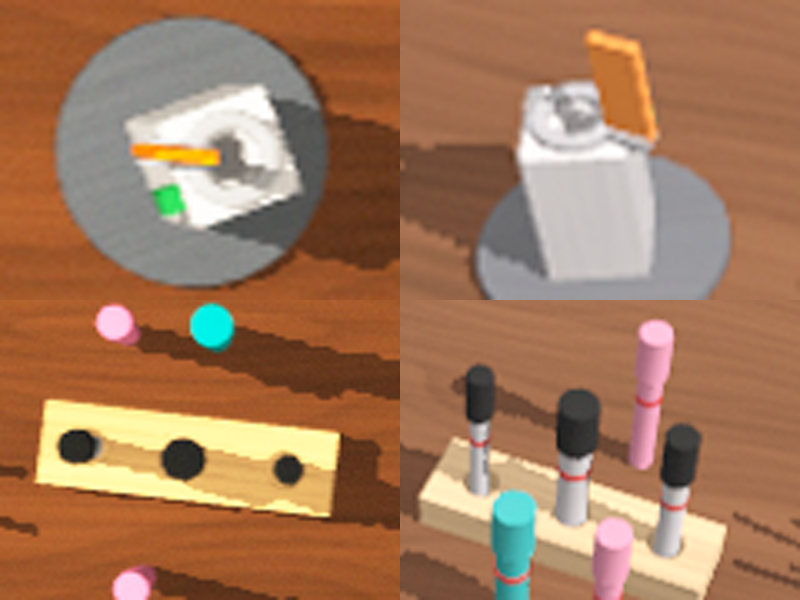

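```bash
cat > fit.py <<'E'
from h import *
from scipy.optimize import minimize
np.set_printoptions(precision=4,suppress=True)
def cyl(x,y,z0,z1,rad):
    a=np.linspace(0,6.283,40);return [(x+rad*np.cos(u),y+rad*np.sin(u),z) for z in(z0,z1) for u in a]
def render(c,hulls,win,S=8):
    x,y,w,h=win;m=np.zeros((h*S,w*S),np.uint8)
    for pts in hulls:
        q=np.float32([(proj(c,p)-[x-.5,y-.5])*S for p in pts]);cv2.fillConvexPoly(m,np.int32(np.round(cv2.convexHull(q))),255)
    return cv2.resize(m,(w,h),interpolation=cv2.INTER_AREA)/255.
def fit(C,jobs,model,x0,step,off=True):
    "jobs: list of (cam,win,softmask); returns best params by mean abs difference"
    f=lambda v:sum(np.abs(render(C[n],model(v),w)-m).sum()/max(m.sum(),1) for n,w,m in jobs)
    x0=np.array(x0,float);sim=np.vstack([x0]+[x0+np.eye(len(x0))[i]*step[i] for i in range(len(x0))])
    r=minimize(f,x0,method="Nelder-Mead",options=dict(initial_simplex=sim,xatol=1e-5,fatol=1e-4));return r.x,r.fun
def win(im,w): x,y,a,b=w;return im[y:y+b,x:x+a].astype(float)
def plate(x,y,th,z0,z1):
    e=np.array([np.cos(th),np.sin(th)]);n=np.array([-e[1],e[0]])
    return [(*(np.array([x,y])+r*e+s*n),z) for r in(.018,.044) for s in(-.003,.003) for z in(z0,z1)]
E
python3 - <<'E'
from fit import *
C={n:arm.read_camera(n) for n in("scene","top")}
def soft(g,lo,hi): return np.clip((hi-g)/(hi-lo),0,1)
# leg grip: dark
for nm,x0,rad,W in(("18",(.5593,.2346),.012,{"top":(252,270,24,18),"scene":(362,214,24,30)}),("23",(.553,.1637),.0145,{"top":(282,272,26,22),"scene":(332,204,24,34)}),("14",(.547,.0931),.01,{"top":(318,278,18,16),"scene":(304,196,22,28)})):
  for use in(("top","scene"),("top",),("scene",)):
    jobs=[]
    for n in use:
        w=W[n];p=win(C[n]["pixels"],w);g=p.max(2)
        m=soft(g,60,110)
        # keep component at predicted centre
        l=cv2.connectedComponents((m>.3).astype(np.uint8))[1];c=proj(C[n],(*x0,.124));i=l[int(round(c[1]))-w[1],int(round(c[0]))-w[0]]
        m=m*cv2.dilate((l==i).astype(np.uint8),np.ones((3,3)));jobs.append((n,w,m))
    print(nm,use,fit(C,jobs,lambda v:[cyl(v[0],v[1],.103,.145,rad)],x0,(.003,.003)))
# base disc: outline in top: not-wood = saturation low
p=C["top"]["pixels"];w=(400,262,80,75)
q=win(p,w);sat=(q.max(2)-q.min(2))/np.maximum(q.max(2),1)
m=(sat<.4).astype(np.uint8);m=cv2.morphologyEx(m,cv2.MORPH_CLOSE,np.ones((5,5)));
ct=max(cv2.findContours(m,cv2.RETR_EXTERNAL,cv2.CHAIN_APPROX_NONE)[0],key=cv2.contourArea);m=cv2.drawContours(m*0,[cv2.convexHull(ct)],-1,1,-1)
S0,e=fit(C,[("top",w,m.astype(float))],lambda v:[cyl(v[0],v[1],0,.008,.065)],(.5185,-.1765),(.004,.004));print("base top",S0,e)
print("hole",at_z(C["top"],(446,299.6),.1)[:2])
J=[]
for n,w in(("top",(420,290,30,20)),("scene",(206,160,30,35))):
    q=win(C[n]["pixels"],w);o=np.clip((q[...,2]-q[...,0]-110)/60,0,1)*(q[...,2]>150)*(q[...,1]>80);
    if n=="scene": o=np.clip((q[...,2]-q[...,0]-90)/60,0,1)*(q[...,2]>150)
    print(n,np.sum(o));J.append((n,w,o))
for th in(1.4,1.7,2.):
    print("pad xy free",fit(C,J,lambda v:[plate(v[0],v[1],v[2],.112,.158)],(*S0,th),(.003,.003,.1)))
    print("pad fixed",fit(C,J,lambda v:[plate(S0[0],S0[1],v[0],.112,.158)],(th,),(.1,)))
E
```

```text
18 ('top', 'scene') (array([0.5559, 0.2344]), np.float64(0.5901102282568977))
18 ('top',) (array([0.5561, 0.2356]), np.float64(0.2742621732964139))
18 ('scene',) (array([0.5548, 0.2331]), np.float64(0.30984812449851296))
23 ('top', 'scene') (array([0.5493, 0.1632]), np.float64(0.496342969245691))
23 ('top',) (array([0.5489, 0.1646]), np.float64(0.259263781624049))
23 ('scene',) (array([0.55  , 0.1634]), np.float64(0.2395782450274814))
14 ('top', 'scene') (array([0.544 , 0.0934]), np.float64(0.6338813645566734))
14 ('top',) (array([0.5438, 0.0948]), np.float64(0.3689868357516604))
14 ('scene',) (array([0.5447, 0.0935]), np.float64(0.26020320408865305))
base top [ 0.5196 -0.1758] 0.01853485146705866
hole [ 0.518  -0.1761]
top 50.3
scene 180.04999999999998
pad xy free (array([ 0.5185, -0.1763,  1.4889]), np.float64(0.47707990043739834))
pad fixed (array([1.5191]), np.float64(0.5018579355931755))
pad xy free (array([ 0.5183, -0.1761,  1.4813]), np.float64(0.4788245225219895))
pad fixed (array([1.5191]), np.float64(0.5018579355931755))
pad xy free (array([ 0.5183, -0.1761,  1.4823]), np.float64(0.4748483793808364))
pad fixed (array([1.5191]), np.float64(0.5018579355931755))
```

{"api": "servo_tool", "payload": {"motion": [0, 0, 0, 0, 0, -1, 0, 0, 0, 0, 0, 0, -1, 0, 0, 0, 0, 0, 0, -1, 0, 0, 0, 0, 0, 0, -1, 0, 0, 0, 0, 0, 0, -1, 0, 0, 0, 0, 0, 0, -1, 0, 0, 0, 0, 0, 0, -1, 0, 0, 0, 0, 0, 0, -1, 0, 0, 0, 0, 0, 0, -1, 0, 0, 0, 0, 0, 0, -1, 0, 0, 0, 0, 0, 0, -1, 0, 0, 0, 0, 0, 0, -1, 0, 0, 0, 0, 0, 0, -1, 0, 0, 0, 0, 0, 0, -0.5, 0, 0, 0, 0, 0, 0, 0, 0]}}

```text
clock: 2.8
eef_pos: [0.262, -0.5398, 0.2306]
eef_rot: [-0.0, 0.595, 0.803, 0.0]
ft_force: [1.3, 0.0, 0.6]
opening: 0.501
gripper_force: 0.0
```

```bash
cat > go.py <<'E'
import sys,numpy as np
from station import arm
from scipy.spatial.transform import Rotation as Rn
o=arm.get_obs();w=o["eef_rot"];R=Rn.from_quat([w[1],w[2],w[3],w[0]]).as_matrix();p=o["eef_pos"]
print("t",round(o["clock"],2),"p",p.round(4),"yang",round(np.arctan2(R[1,1],R[0,1]),4),"tilt",R[:2,2].round(4),"F",np.round(o["ft_force"],1),"q",o["qpos"].round(2),"op",round(o["opening"],3),"g",round(o["gripper_force"],1))
if len(sys.argv)>1:
    t=np.array(list(map(float,sys.argv[1:4])));print("tool shift units",(R.T@(t-p)/.05).round(3))
E
python3 go.py .556 .2345 .2306
```

```text
t 2.8 p [ 0.262  -0.5398  0.2306] yang 0.2951 tilt [-0.      0.0001] F [1.3 0.  0.6] q [-1.23  0.36  1.51  0.    1.27 -1.53] op 0.501 g 0.0
tool shift units [1.3105e+01 1.0131e+01 2.0000e-03]
```

{"api": "servo_tool", "payload": {"motion": [0.655, 0.506, 0, 0, 0, 0, 0, 0.655, 0.506, 0, 0, 0, 0, 0, 0.655, 0.506, 0, 0, 0, 0, 0, 0.655, 0.506, 0, 0, 0, 0, 0, 0.655, 0.506, 0, 0, 0, 0, 0, 0.655, 0.506, 0, 0, 0, 0, 0, 0.655, 0.506, 0, 0, 0, 0, 0, 0.655, 0.506, 0, 0, 0, 0, 0, 0.655, 0.506, 0, 0, 0, 0, 0, 0.655, 0.506, 0, 0, 0, 0, 0, 0.655, 0.506, 0, 0, 0, 0, 0, 0.655, 0.506, 0, 0, 0, 0, 0, 0.655, 0.506, 0, 0, 0, 0, 0, 0.655, 0.506, 0, 0, 0, 0, 0, 0.655, 0.506, 0, 0, 0, 0, 0, 0.655, 0.506, 0, 0, 0, 0, 0, 0.655, 0.506, 0, 0, 0, 0, 0, 0.655, 0.506, 0, 0, 0, 0, 0, 0.655, 0.506, 0, 0, 0, 0, 0, 0.655, 0.506, 0, 0, 0, 0, 0]}}

```text
clock: 4.8
eef_pos: [0.5562, 0.2358, 0.2307]
eef_rot: [0.0, 0.596, 0.803, 0.0]
ft_force: [0.2, -0.7, -0.2]
opening: 0.502
gripper_force: 0.0
```

{"api": "servo_tool", "payload": {"motion": [0, 0, 0, 0, 0, 0, 0, 0, 0, 0, 0, 0, 0, 0]}}

```text
clock: 5.0
eef_pos: [0.5556, 0.2345, 0.2303]
eef_rot: [-0.0, 0.595, 0.804, -0.0]
ft_force: [-0.7, 0.2, 0.2]
opening: 0.499
gripper_force: 0.0
```

```bash
python3 go.py .556 .2345 .113; python3 - <<'E'
from h import *
for n,w in(("scene",(290,130,150,150)),("top",(200,210,150,150))):
    c=arm.read_camera(n);x,y,a,b=w;im=c["pixels"];cv2.imwrite(f"pics/{n}1.png",im)
    I=globals().setdefault("I",[]);I.append(cv2.resize(im[y:y+b,x:x+a],(400,400),interpolation=cv2.INTER_CUBIC))
cv2.imwrite("pics/c1.png",np.hstack(I))
E
```

```text
t 5.0 p [0.5556 0.2345 0.2303] yang 0.2955 tilt [-0.0007 -0.0005] F [-0.7  0.2  0.2] q [ 0.29  0.36  1.5  -0.    1.28 -0.01] op 0.499 g 0.0
tool shift units [-1.000e-03  9.000e-03  2.346e+00]
```

View pics/c1.png

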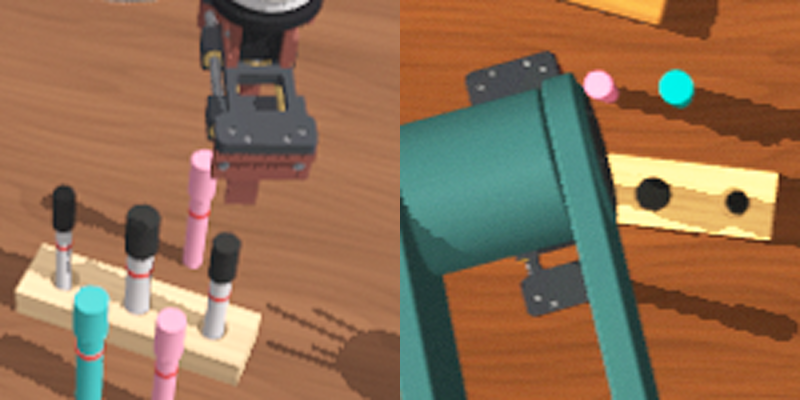

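{"api": "servo_tool", "payload": {"motion": [0, 0, 0.3, 0, 0, 0, 0, 0, 0, 0.3, 0, 0, 0, 0, 0, 0, 0.3, 0, 0, 0, 0, 0, 0, 0.3, 0, 0, 0, 0, 0, 0, 0.3, 0, 0, 0, 0, 0, 0, 0.3, 0, 0, 0, 0, 0, 0, 0.3, 0, 0, 0, 0, 0, 0, 0.25, 0, 0, 0, 0, 0, 0, 0, 0, 0, 0, 0, 0, 0, 0, 0, 0, 0, 1, 0, 0, 0, 0, 0, 0, 1, 0, 0, 0, 0, 0, 0, 1, 0, 0, 0, 0, 0, 0, 1, 0, 0, 0, 0, 0, 0, 1, 0, 0, 0, 0, 0, 0, 1, 0, 0, 0, 0, 0, 0, 1, 0, 0, 0, 0, 0, 0, 1]}}

```text
clock: 6.8
eef_pos: [0.5565, 0.2342, 0.114]
eef_rot: [0.0, 0.596, 0.803, 0.001]
ft_force: [-1.2, 0.0, 4.8]
opening: 0.266
gripper_force: 30.0
```

```bash
python3 go.py .556 .2345 .31
```

```text
t 6.8 p [0.5565 0.2342 0.114 ] yang 0.2949 tilt [0.0014 0.0004] F [-1.2  0.   4.8] q [ 0.28  0.49  1.63  0.    1.03 -0.01] op 0.266 g 30.0
tool shift units [ 9.00e-03 -1.00e-03 -3.92e+00]
```

{"api": "servo_tool", "payload": {"motion": [0, 0, -0.1, 0, 0, 0, 1, 0, 0, -0.2, 0, 0, 0, 1, 0, 0, -0.3, 0, 0, 0, 1, 0, 0, -0.4, 0, 0, 0, 1, 0, 0, -0.4, 0, 0, 0, 1, 0, 0, -0.5, 0, 0, 0, 1, 0, 0, -0.5, 0, 0, 0, 1, 0, 0, -0.5, 0, 0, 0, 1, 0, 0, -0.5, 0, 0, 0, 1, 0, 0, -0.3, 0, 0, 0, 1, 0, 0, -0.2, 0, 0, 0, 1, 0, 0, -0.1, 0, 0, 0, 1, 0, 0, 0, 0, 0, 0, 1, 0, 0, 0, 0, 0, 0, 1]}}

```text
clock: 8.2
eef_pos: [0.5553, 0.2338, 0.3123]
eef_rot: [-0.001, 0.596, 0.803, -0.001]
ft_force: [0.4, 0.2, -1.8]
opening: 0.268
gripper_force: 30.0
```

```bash
python3 go.py .519 -.176 .31
```

```text
t 8.2 p [0.5553 0.2338 0.3123] yang 0.2947 tilt [-0.0016 -0.0003] F [ 0.4  0.2 -1.8] q [ 0.28  0.3   1.39  0.    1.45 -0.01] op 0.268 g 30.0
tool shift units [-7.632 -3.076  0.05 ]
```

{"api": "servo_tool", "payload": {"motion": [-0.2, -0.08, 0, 0, 0, 0, 1, -0.4, -0.16, 0, 0, 0, 0, 1, -0.5, -0.2, 0, 0, 0, 0, 1, -0.5, -0.2, 0, 0, 0, 0, 1, -0.5, -0.2, 0, 0, 0, 0, 1, -0.5, -0.2, 0, 0, 0, 0, 1, -0.5, -0.2, 0, 0, 0, 0, 1, -0.5, -0.2, 0, 0, 0, 0, 1, -0.5, -0.2, 0, 0, 0, 0, 1, -0.5, -0.2, 0, 0, 0, 0, 1, -0.5, -0.2, 0, 0, 0, 0, 1, -0.5, -0.2, 0, 0, 0, 0, 1, -0.5, -0.2, 0, 0, 0, 0, 1, -0.5, -0.2, 0, 0, 0, 0, 1, -0.5, -0.2, 0, 0, 0, 0, 1, -0.33, -0.14, 0, 0, 0, 0, 1, -0.2, -0.1, 0, 0, 0, 0, 1, 0, 0, 0, 0, 0, 0, 1, 0, 0, 0, 0, 0, 0, 1, 0, 0, 0, 0, 0, 0, 1]}}

```text
clock: 10.2
eef_pos: [0.5192, -0.175, 0.313]
eef_rot: [-0.0, 0.595, 0.803, 0.0]
ft_force: [0.3, -0.7, -0.7]
opening: 0.268
gripper_force: 30.0
```

```bash
python3 go.py .519 -.176 .31; python3 - <<'E'
from fit import *
I=[]
o=arm.get_obs();p=o["eef_pos"]
for n,w in(("scene",(150,80,150,150)),("top",(370,220,150,150))):
    c=arm.read_camera(n);x,y,a,b=w;im=c["pixels"];cv2.imwrite(f"pics/{n}2.png",im)
    I.append(cv2.resize(im[y:y+b,x:x+a],(400,400),interpolation=cv2.INTER_CUBIC))
    f=p-[0,0,.106]
    for h in(0,.07,.075,.095): print(n,h,proj(c,f+[0,0,h]).round(1))
cv2.imwrite("pics/c2.png",np.hstack(I))
E
```

```text
t 10.2 p [ 0.5192 -0.175   0.313 ] yang 0.2955 tilt [-0.0003  0.0006] F [ 0.3 -0.7 -0.7] q [-0.45  0.22  1.51  0.    1.42 -0.75] op 0.268 g 30.0
tool shift units [-0.019 -0.01   0.061]
scene 0 [203.  148.7]
scene 0.07 [197.1 123.5]
scene 0.075 [196.7 121.5]
scene 0.095 [194.8 113.8]
top 0 [456.1 300.7]
top 0.07 [464.  301.9]
top 0.075 [464.6 302. ]
top 0.095 [467.1 302.4]
```

View pics/c2.png

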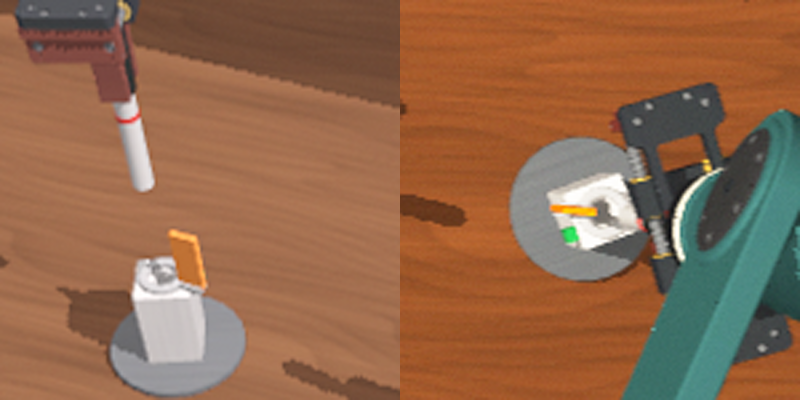

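```bash
cat > meas.py <<'E'
from fit import *
def band(c,p,dz0=.106):
    "subpixel centre of red band + shaft in scene near predicted; returns offset px and dz"
    f=np.array(p)-[0,0,dz0];b=proj(c,f+[0,0,.0725]);x,y=int(b[0])-12,int(b[1])-10
    q=win(c["pixels"],(x,y,24,22));s=np.clip((q[...,2]-np.maximum(q[...,1],q[...,0])-60),0,None)*(np.abs(q[...,1]-q[...,0])<45)
    ys,xs=np.mgrid[0:22,0:24];
    return b,np.array([(s*xs).sum(),(s*ys).sum()])/s.sum()+[x,y],s.sum()
E
python3 - <<'E'
from meas import *
c=dict(arm.read_camera("scene"));C={"scene":c};p=arm.get_obs()["eef_pos"];print(band(c,p))
w=(185,115,35,45);q=win(c["pixels"],w);sat=(q.max(2)-q.min(2))/np.maximum(q.max(2),1)
m=np.clip((.45-sat)/.15,0,1)*(q.max(2)>90)
yy=np.arange(45)[:,None]+115;m=m*(yy>126.5)
f=p-[0,0,.106]
R=np.array(c["world_to_cam"])[:3,:3];rt=R[0]
print("right",rt)
def mod(v): 
    g=f+rt*v[0]+[0,0,v[1]];return [cyl(g[0],g[1],g[2],g[2]+.0715,.009)]
def err(v): 
    r=render(c,mod(v),w)*(yy>126.5);return np.abs(r-m).sum()
r=minimize(err,[0.002,-.003],method="Nelder-Mead",options=dict(initial_simplex=[[0,0],[.003,0],[0,-.004]]));print("leg offs right,dz",r.x,r.fun,m.sum())
# base in scene
w2=(180,185,75,50);q=win(c["pixels"],w2);sat=(q.max(2)-q.min(2))/np.maximum(q.max(2),1)
m=(sat<.3).astype(np.uint8);ct=max(cv2.findContours(m,cv2.RETR_EXTERNAL,cv2.CHAIN_APPROX_NONE)[0],key=cv2.contourArea)
m=cv2.drawContours(m*0,[ct],-1,1,-1).astype(float);yy2=np.arange(50)[:,None]+185;cut=(yy2>205);m*=cut
e2=lambda v:np.abs(render(c,[cyl(v[0],v[1],0,.008,.065)],w2)*cut-m).sum()
r=minimize(e2,[.519,-.176],method="Nelder-Mead",options=dict(initial_simplex=[[.519,-.176],[.524,-.176],[.519,-.171]]));print("base scene",r.x,r.fun,m.sum())
E
```

```text
(array([196.7975, 122.4894]), array([198.2609, 124.2658]), np.float64(1012.0))
right [-0.2986  0.9544  0.0059]
leg offs right,dz [ 0.0011 -0.0003] 13.183365217830202 224.67567114604944
base scene [ 0.5172 -0.1783] 22.023529411764706 973.0
```

{"api": "servo_tool", "payload": {"motion": [-0.048, -0.015, 0.2, 0, 0, 0, 1, 0, 0, 0.3, 0, 0, 0, 1, 0, 0, 0.3, 0, 0, 0, 1, 0, 0, 0.3, 0, 0, 0, 1, 0, 0, 0.3, 0, 0, 0, 1, 0, 0, 0.3, 0, 0, 0, 1, 0, 0, 0.2, 0, 0, 0, 1, 0, 0, 0, 0, 0, 0, 1, 0, 0, 0, 0, 0, 0, 1]}}

```text
clock: 11.25
eef_pos: [0.5194, -0.1783, 0.2182]
eef_rot: [-0.0, 0.596, 0.803, 0.0]
ft_force: [-0.4, 1.0, -1.2]
opening: 0.266
gripper_force: 30.0
```

```bash
python3 go.py .519 -.1775 .218; python3 - <<'E'
from fit import *
p=arm.get_obs()["eef_pos"]
c=arm.read_camera("scene");im=c["pixels"];x,y,a,b=185,145,60,60
I=cv2.resize(im[y:y+b,x:x+a],(600,600),interpolation=cv2.INTER_CUBIC)
J=I.copy()
def dr(pts,col): cv2.polylines(J,[np.int32([(proj(c,q)-[x-.5,y-.5])*10 for q in pts])],True,col,1)
a=np.linspace(0,6.28,40)
circ=lambda cx,cy,z,r:[(cx+r*np.cos(u),cy+r*np.sin(u),z) for u in a]
f=p-[0,0,.106]
dr(circ(*f,.009),(0,255,0))
for r in(.022,.0135):dr(circ(.519,-.177,.1,r),(255,0,255))
cv2.imwrite("pics/c3.png",J)
E
```

```text
t 11.25 p [ 0.5194 -0.1783  0.2182] yang 0.2948 tilt [-0.0001  0.0001] F [-0.4  1.  -1.2] q [-0.46  0.3   1.64  0.    1.21 -0.75] op 0.266 g 30.0
tool shift units [ 0.018 -0.003  0.004]
```

View pics/c3.png

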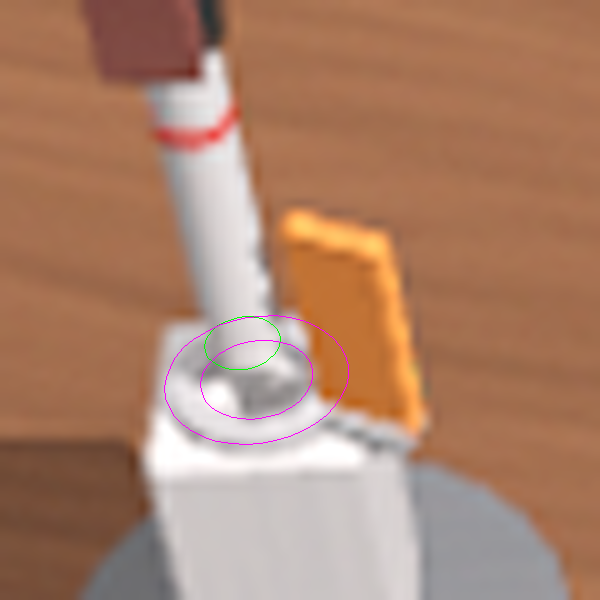

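{"api": "servo_tool", "payload": {"motion": [0.026, 0.008, 0, 0, 0, 0, 1, 0, 0, 0, 0, 0, 0, 1, 0, 0, 0.08, 0, 0, 0, 1, 0, 0, 0.08, 0, 0, 0, 1, 0, 0, 0.08, 0, 0, 0, 1, 0, 0, 0.08, 0, 0, 0, 1, 0, 0, 0.08, 0, 0, 0, 1, 0, 0, 0.08, 0, 0, 0, 1, 0, 0, 0, 0, 0, 0, 1]}}

```text
clock: 12.2
eef_pos: [0.5189, -0.1768, 0.1934]
eef_rot: [-0.001, 0.596, 0.803, -0.0]
ft_force: [0.2, -0.2, -1.7]
opening: 0.266
gripper_force: 30.0
```

```bash
python3 go.py .519 -.1765 .136
```

```text
t 12.2 p [ 0.5189 -0.1768  0.1934] yang 0.2947 tilt [-0.0012  0.0006] F [ 0.2 -0.2 -1.7] q [-0.45  0.32  1.67  0.    1.15 -0.75] op 0.266 g 30.0
tool shift units [0.004 0.005 1.148]
```

{"api": "servo_tool", "payload": {"motion": [0, 0, 0.08, 0, 0, 0, 1, 0, 0, 0.08, 0, 0, 0, 1, 0, 0, 0.08, 0, 0, 0, 1, 0, 0, 0.08, 0, 0, 0, 1, 0, 0, 0, 0, 0, 0, 1]}}

```text
clock: 12.7
eef_pos: [0.5189, -0.1768, 0.1774]
eef_rot: [-0.001, 0.596, 0.803, -0.0]
ft_force: [0.2, -0.2, -1.8]
opening: 0.269
gripper_force: 30.0
```

```bash
python3 go.py .519 -.1765 .136
```

```text
t 12.7 p [ 0.5189 -0.1768  0.1774] yang 0.2947 tilt [-0.0011  0.0006] F [ 0.2 -0.2 -1.8] q [-0.45  0.34  1.69  0.    1.12 -0.75] op 0.269 g 30.0
tool shift units [0.004 0.005 0.829]
```

No contact force; going on down.

{"api": "servo_tool", "payload": {"motion": [0, 0, 0.08, 0, 0, 0, 1, 0, 0, 0.08, 0, 0, 0, 1, 0, 0, 0.08, 0, 0, 0, 1, 0, 0, 0.08, 0, 0, 0, 1, 0, 0, 0.08, 0, 0, 0, 1, 0, 0, 0.08, 0, 0, 0, 1, 0, 0, 0.08, 0, 0, 0, 1, 0, 0, 0.08, 0, 0, 0, 1, 0, 0, 0.08, 0, 0, 0, 1, 0, 0, 0.05, 0, 0, 0, 1, 0, 0, 0, 0, 0, 0, 1, 0, 0, 0, 0, 0, 0, 1]}}

```text
clock: 13.9
eef_pos: [0.5193, -0.177, 0.1397]
eef_rot: [-0.0, 0.596, 0.803, 0.0]
ft_force: [-0.2, -0.4, -1.3]
opening: 0.268
gripper_force: 30.0
```

```bash
python3 go.py .519 -.1765 .136; python3 - <<'E'
from fit import *
p=arm.get_obs()["eef_pos"]
c=arm.read_camera("scene");im=c["pixels"];x,y,a,b=185,145,60,60
J=cv2.resize(im[y:y+b,x:x+a],(600,600),interpolation=cv2.INTER_CUBIC)
def dr(pts,col): cv2.polylines(J,[np.int32([(proj(c,q)-[x-.5,y-.5])*10 for q in pts])],True,col,1)
a=np.linspace(0,6.28,40)
circ=lambda cx,cy,z,r:[(cx+r*np.cos(u),cy+r*np.sin(u),z) for u in a]
f=p-[0,0,.106]
for h in(.07,.095): dr(circ(f[0],f[1],f[2]+h,.009 if h<.08 else .012),(0,255,0))
dr(circ(.519,-.177,.1,.022),(255,0,255))
cv2.imwrite("pics/c4.png",J)
E
```

```text
t 13.9 p [ 0.5193 -0.177   0.1397] yang 0.2947 tilt [-0.      0.0001] F [-0.2 -0.4 -1.3] q [-0.45  0.39  1.73  0.    1.03 -0.75] op 0.268 g 30.0
tool shift units [ 0.011 -0.004  0.073]
```

View pics/c4.png

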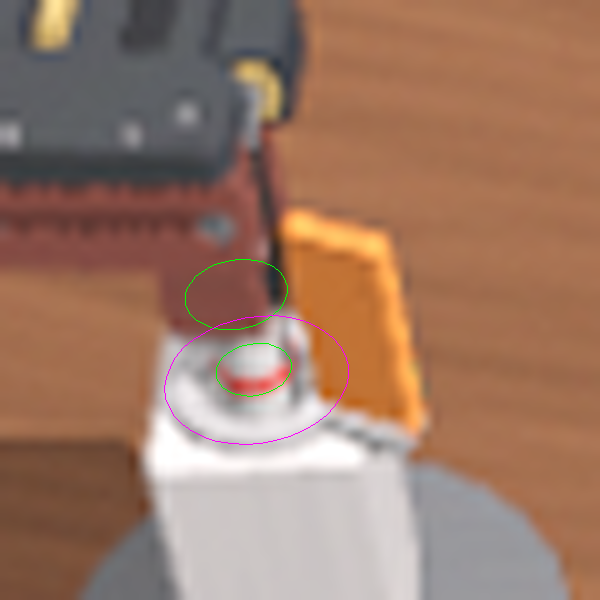

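{"api": "servo_tool", "payload": {"motion": [0, 0, 0.04, 0, 0, 0, 1, 0, 0, 0.04, 0, 0, 0, 1, 0, 0, 0, 0, 0, 0, 1, 0, 0, 0, 0, 0, 0, 1, 0, 0, 0, 0, 0, 0, 1, 0, 0, 0, 0, 0, 0, 1]}}

```text
clock: 14.55
eef_pos: [0.5193, -0.177, 0.1357]
eef_rot: [-0.0, 0.596, 0.803, 0.0]
ft_force: [0.3, 0.5, -0.6]
opening: 0.271
gripper_force: 30.0
```

```bash
python3 go.py .519 -.177 .1355; python3 - <<'E'
from fit import *
p=arm.get_obs()["eef_pos"]
c=arm.read_camera("scene");w=(200,170,24,24);q=win(c["pixels"],w)
s=np.clip(q[...,2]-np.maximum(q[...,1],q[...,0])-40,0,None)*(np.abs(q[...,1]-q[...,0])<45)
s[:, :4]=0
for r in range(8,20): print(r+170,s[r,2:16].astype(int))
f=p-[0,0,.106]
# predicted front lower/upper edges of band at middle column
for h in(.07,.075):
    u=np.array([proj(c,(f[0]+.009*np.cos(a),f[1]+.009*np.sin(a),f[2]+h)) for a in np.linspace(0,6.28,60)]);i=u[:,1].argmax();print(h,u[i])
u=np.array([proj(c,(.519+.009*np.cos(a),-.177+.009*np.sin(a),.1)) for a in np.linspace(0,6.28,60)]);print("want lower edge",u[u[:,1].argmax()])
E
```

```text
t 14.55 p [ 0.5193 -0.177   0.1357] yang 0.2947 tilt [0.     0.0001] F [ 0.3  0.5 -0.6] q [-0.45  0.39  1.73  0.    1.02 -0.75] op 0.271 g 30.0
tool shift units [ 0.002 -0.006  0.004]
178 [ 0  0 15 15 14 13 14 14 16  6  0  0  0  0]
179 [0 0 8 6 7 8 9 7 7 3 0 0 0 0]
180 [0 0 0 0 0 0 0 0 0 0 0 0 0 0]
181 [0 0 0 0 0 0 0 0 0 0 0 0 0 0]
182 [ 0  0  0  0  0  0  0  0  0  0  0  0 12  0]
183 [ 0  0  0  0  0 12  0  0  0  0  8 71 22  0]
184 [  0   0   0   0   0   0  62  67  66  77 102  75   1   0]
185 [ 0  0  0  0  0  0 10 30 50 40 13  0  0  0]
186 [0 0 0 0 0 0 0 0 0 0 0 0 0 0]
187 [0 0 0 0 0 0 0 0 0 0 0 0 0 0]
188 [0 0 0 0 0 0 0 0 0 0 0 0 0 0]
189 [0 0 0 0 0 0 0 0 0 0 0 0 0 0]
0.07 [209.6971 185.272 ]
0.075 [209.3466 183.7966]
want lower edge [209.7268 185.0856]
```

{"api": "servo_tool", "payload": {"motion": [0, 0, 0, 0, 0, -0.4, 1, 0, 0, 0, 0, 0, -0.6, 1, 0, 0, 0, 0, 0, -0.6, 1, 0, 0, 0, 0, 0, -0.6, 1, 0, 0, 0, 0, 0, -0.6, 1, 0, 0, 0, 0, 0, -0.6, 1, 0, 0, 0, 0, 0, -0.6, 1, 0, 0, 0, 0, 0, -0.6, 1, 0, 0, 0, 0, 0, -0.6, 1, 0, 0, 0, 0, 0, -0.6, 1, 0, 0, 0, 0, 0, -0.6, 1, 0, 0, 0, 0, 0, 0, 1]}}

```text
clock: 15.8
eef_pos: [0.5202, -0.1773, 0.136]
eef_rot: [0.001, 0.298, 0.955, -0.0]
ft_force: [1.3, -0.6, -2.1]
opening: 0.267
gripper_force: 30.7
```

```bash
python3 go.py .519 -.177 .1355; python3 -c "
from station import arm
print(arm.get_obs()['torque'])"
```

```text
t 15.8 p [ 0.5202 -0.1773  0.136 ] yang 0.9653 tilt [ 0.0018 -0.0006] F [ 1.3 -0.6 -2.1] q [-0.45  0.39  1.73  0.    1.02 -1.42] op 0.267 g 30.7
tool shift units [ 0.024 -0.009  0.009]
[-0.13650554 -0.50033326 -0.08346442]
```

{"api": "servo_tool", "payload": {"motion": [0, 0, 0, 0, 0, -0.6, 1, 0, 0, 0, 0, 0, -0.6, 1, 0, 0, 0, 0, 0, -0.6, 1, 0, 0, 0, 0, 0, -0.6, 1, 0, 0, 0, 0, 0, -0.6, 1, 0, 0, 0, 0, 0, -0.4, 1, 0, 0, 0, 0, 0, 0, 1, 0, 0, 0, 0, 0, 0, 1]}}

```text
clock: 16.6
eef_pos: [0.5198, -0.1769, 0.1359]
eef_rot: [0.001, 0.126, 0.992, 0.0]
ft_force: [3.5, 0.7, -0.1]
opening: 0.269
gripper_force: 30.3
```

```bash
cat > cam.py <<'E'
from fit import *
print(arm.get_obs()['torque'])
for n,w,z0 in(("top",(415,285,40,40),.112),("scene",(195,160,45,40),.112)):
    c=arm.read_camera(n);q=win(c["pixels"],w)
    m=np.clip((q[...,2]-q[...,0]-100)/60,0,1)*(q[...,2]>150)*(q[...,1]>80)*(q[...,1]<q[...,2]-30)
    ys,xs=np.mgrid[0:40,0:w[2]];s=m.sum();print(n,s,((m*xs).sum()/max(s,1)+w[0]).round(1),((m*ys).sum()/max(s,1)+w[1]).round(1))
    if n=="scene":
        for th in np.arange(1.4,2.5,.1): 
            r=render(c,[plate(.519,-.177,th,.112,.158)],w);print(round(th,1),round(np.abs(r-m).sum(),1),end="; ")
    cv2.imwrite(f"pics/{n}_last.png",c["pixels"])
    I=globals().setdefault("I",[]);x,y=(405,265) if n=="top" else (180,135)
    I.append(cv2.resize(c["pixels"][y:y+70,x:x+70],(400,400),interpolation=cv2.INTER_CUBIC))
cv2.imwrite("pics/c_last.png",np.hstack(I))
E
python3 go.py .519 -.177 .1355; python3 cam.py
```

```text
t 16.6 p [ 0.5198 -0.1769  0.1359] yang 1.3188 tilt [0.001 0.   ] F [ 3.5  0.7 -0.1] q [-0.45  0.39  1.73  0.    1.02 -1.77] op 0.269 g 30.3
tool shift units [ 0.016 -0.005  0.008]
[ 0.2667 -0.5798 -0.0115]
top 43.31666666666666 427.7 312.3
scene 143.0 222.0 174.4
1.4 154.4; 1.5 128.7; 1.6 108.9; 1.7 91.0; 1.8 81.0; 1.9 88.3; 2.0 101.6; 2.1 118.3; 2.2 138.3; 2.3 157.3; 2.4 176.2;
```

View pics/c_last.png

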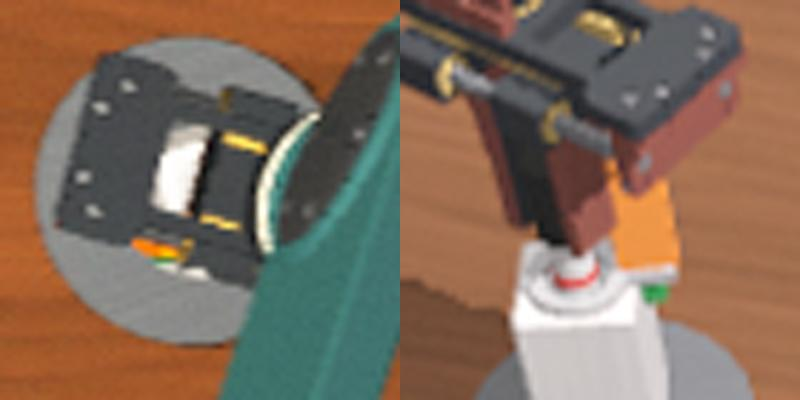

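{"api": "servo_tool", "payload": {"motion": [0, 0, 0, 0, 0, -0.4, 1, 0, 0, 0, 0, 0, -0.3, 1, 0, 0, 0, 0, 0, -0.2, 1, 0, 0, 0, 0, 0, 0, 1, 0, 0, 0, 0, 0, 0, 1]}}

```text
clock: 17.2
eef_pos: [0.5194, -0.177, 0.1357]
eef_rot: [0.0, 0.078, 0.997, -0.0]
ft_force: [2.3, 1.6, 0.4]
opening: 0.266
gripper_force: 30.5
```

```bash
python3 go.py .519 -.177 .1355; python3 cam.py
```

```text
t 17.2 p [ 0.5194 -0.177   0.1357] yang 1.4143 tilt [ 0.0002 -0.0001] F [2.3 1.6 0.4] q [-0.45  0.39  1.73  0.    1.02 -1.87] op 0.266 g 30.5
tool shift units [ 0.008 -0.     0.005]
[ 0.2317 -0.5876 -0.0308]
top 40.516666666666666 428.4 313.1
scene 156.55 221.5 172.5
1.4 181.9; 1.5 149.3; 1.6 119.9; 1.7 95.4; 1.8 74.2; 1.9 65.6; 2.0 72.5; 2.1 84.4; 2.2 102.5; 2.3 121.7; 2.4 140.1;
```

{"api": "servo_tool", "payload": {"motion": [0, 0, 0, 0, 0, -0.3, 1, 0, 0, 0, 0, 0, -0.3, 1, 0, 0, 0, 0, 0, 0, 1, 0, 0, 0, 0, 0, 0, 1]}}

```text
clock: 17.7
eef_pos: [0.5194, -0.177, 0.1357]
eef_rot: [0.0, 0.047, 0.999, 0.0]
ft_force: [2.8, 1.9, 0.9]
opening: 0.269
gripper_force: 30.7
```

```bash
python3 go.py .519 -.177 .1355; python3 cam.py
```

```text
t 17.7 p [ 0.5194 -0.177   0.1357] yang 1.477 tilt [0.0001 0.    ] F [2.8 1.9 0.9] q [-0.45  0.39  1.73  0.    1.02 -1.93] op 0.269 g 30.7
tool shift units [ 0.007 -0.     0.004]
[ 0.2517 -0.5629 -0.0615]
top 39.43333333333334 428.5 312.8
scene 170.41666666666666 221.5 171.2
1.4 202.0; 1.5 171.5; 1.6 143.2; 1.7 112.3; 1.8 83.1; 1.9 66.4; 2.0 61.5; 2.1 67.6; 2.2 76.9; 2.3 94.2; 2.4 112.6;
```

View pics/c_last.png

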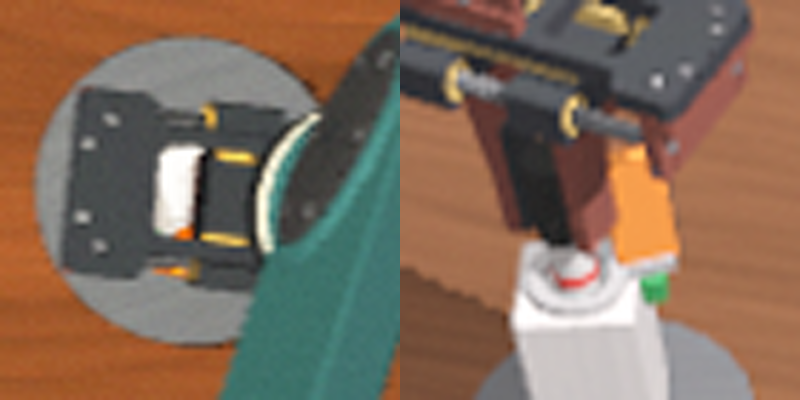

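```bash
python3 - <<'E'
from fit import *
c=arm.read_camera("scene");w=(195,150,45,45);q=win(c["pixels"],w);im0=cv2.imread("pics/scene0.png")
m=lambda q:np.clip((q[...,2]-q[...,0]-100)/60,0,1)*(q[...,2]>150)*(q[...,1]<q[...,2]-30)*(q[...,1]>80)
def redge(M): return [(r+w[1],round(w[0]+max(np.where(M[r]>.5)[0],default=-1)+0.,1)) for r in range(10,34,3)]
print("now",redge(m(q)));print("t0",redge(m(win(im0,w))))
for th in(1.5,1.9,2.0,2.1,2.2,2.3,2.4):
    M=render(c,[plate(.519,-.177,th,.104,.158)],w);print(th,redge(M), [proj(c,(.519+r*np.cos(th),-.177+r*np.sin(th),.158)).round(1).tolist() for r in(.018,.044)])
ct=arm.read_camera("top");
for th in(1.5,2.1,2.2,2.3,2.4): print(th,[proj(ct,(.519+r*np.cos(th),-.177+r*np.sin(th),.158)).round(1).tolist() for r in(.018,.031,.044)])
I=[]
for im,(x,y) in((ct["pixels"],(415,290)),(c["pixels"],(200,150))): I.append(cv2.resize(im[y:y+40,x:x+40],(400,400),interpolation=cv2.INTER_NEAREST))
cv2.imwrite("pics/z.png",np.hstack(I))
E
```

```text
now [(160, 194.0), (163, np.float64(222.0)), (166, np.float64(224.0)), (169, np.float64(226.0)), (172, np.float64(227.0)), (175, np.float64(227.0)), (178, np.float64(228.0)), (181, 194.0)]
t0 [(160, 194.0), (163, 194.0), (166, np.float64(216.0)), (169, np.float64(223.0)), (172, np.float64(224.0)), (175, np.float64(224.0)), (178, np.float64(225.0)), (181, np.float64(225.0))]
1.5 [(160, 194.0), (163, 194.0), (166, np.float64(214.0)), (169, np.float64(223.0)), (172, np.float64(224.0)), (175, np.float64(224.0)), (178, np.float64(225.0)), (181, np.float64(225.0))] [[212.8, 166.6], [222.8, 169.5]]
1.9 [(160, 194.0), (163, 194.0), (166, np.float64(225.0)), (169, np.float64(226.0)), (172, np.float64(226.0)), (175, np.float64(227.0)), (178, np.float64(227.0)), (181, np.float64(228.0))] [[213.8, 164.6], [225.0, 164.4]]
2.0 [(160, 194.0), (163, np.float64(225.0)), (166, np.float64(225.0)), (169, np.float64(226.0)), (172, np.float64(227.0)), (175, np.float64(227.0)), (178, np.float64(228.0)), (181, np.float64(225.0))] [[213.8, 164.0], [225.1, 163.1]]
2.1 [(160, 194.0), (163, np.float64(225.0)), 
[... 455 characters left out ...]
163, np.float64(225.0)), (166, np.float64(225.0)), (169, np.float64(226.0)), (172, np.float64(226.0)), (175, np.float64(227.0)), (178, np.float64(224.0)), (181, 194.0)] [[213.5, 162.5], [224.2, 159.4]]
2.4 [(160, np.float64(224.0)), (163, np.float64(224.0)), (166, np.float64(225.0)), (169, np.float64(226.0)), (172, np.float64(226.0)), (175, np.float64(227.0)), (178, np.float64(221.0)), (181, 194.0)] [[213.2, 162.0], [223.5, 158.3]]
1.5 [[443.6, 299.2], [437.6, 298.6], [431.5, 298.1]]
2.1 [[444.7, 304.1], [439.4, 307.0], [434.1, 309.9]]
2.2 [[445.1, 304.8], [440.2, 308.2], [435.2, 311.7]]
2.3 [[445.7, 305.5], [441.1, 309.4], [436.5, 313.3]]
2.4 [[446.2, 306.1], [442.1, 310.4], [437.9, 314.8]]
```

View pics/z.png

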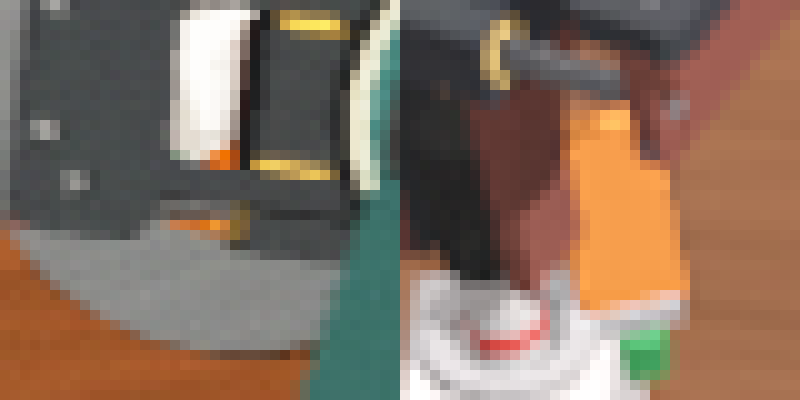

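{"api": "servo_tool", "payload": {"motion": [0, 0, 0, 0, 0, -0.25, 1, 0, 0, 0, 0, 0, -0.25, 1, 0, 0, 0, 0, 0, 0, 1, 0, 0, 0, 0, 0, 0, 1]}}

```text
clock: 18.3
eef_pos: [0.5194, -0.177, 0.1357]
eef_rot: [0.0, 0.02, 1.0, 0.0]
ft_force: [3.1, 0.2, 1.2]
opening: 0.267
gripper_force: 30.8
```

```bash
python3 go.py .519 -.177 .1355; python3 - <<'E'
from fit import *
print(arm.get_obs()['torque'],arm.get_obs()['joint_efforts'].round(3))
c=arm.read_camera("scene");a=cv2.imread("pics/scene_last.png").astype(int);b=c["pixels"].astype(int)
m=lambda q:(q[...,2]-q[...,0]>130)&(q[...,2]>150)&(q[...,1]>80)&(q[...,1]<q[...,2]-30)
for r in range(160,184,2): print(r,[(np.where(m(x[r,195:240]))[0]+195)[[0,-1]].tolist() if m(x[r,195:240]).any() else None for x in(a,b)])
t=arm.read_camera("top");w=t["pixels"];print(np.argwhere(m(w[295:325,420:450].astype(int)))[:,::-1].mean(0)+[420,295])
g=lambda p:(p[...,1]>p[...,2]+50)&(p[...,1]>p[...,0]+40)
p0=cv2.imread("pics/top0.png").astype(int);G=np.argwhere(g(p0[290:320,420:450]))[:,::-1].mean(0)+[420,290]
for z in(.08,.1): d=at_z(t,G,z)-[.519,-.177,0];print("green",z,np.arctan2(d[1],d[0]),np.hypot(*d[:2]))
E
```

```text
t 18.3 p [ 0.5194 -0.177   0.1357] yang 1.5303 tilt [0.0003 0.0001] F [3.1 0.2 1.2] q [-0.45  0.39  1.73  0.    1.02 -1.98] op 0.267 g 30.8
tool shift units [ 0.009 -0.001  0.004]
[ 0.3193 -0.6528 -0.0205] [ -1.221 -47.906 -20.216  -0.919   0.893  -0.107]
160 [None, [220, 224]]
162 [[217, 222], [217, 224]]
164 [[217, 222], [217, 224]]
166 [[217, 224], [217, 226]]
168 [[217, 226], [217, 226]]
170 [[218, 226], [218, 226]]
172 [[218, 227], [218, 227]]
174 [[218, 227], [217, 227]]
176 [[217, 227], [217, 227]]
178 [[218, 228], [218, 228]]
180 [[218, 220], None]
182 [None, None]
[440.     306.6154]
green 0.08 2.2479197863739717 0.0325118225956496
green 0.1 2.163492880794284 0.03500468687010762
```

{"api": "servo_tool", "payload": {"motion": [0, 0, 0, 0, 0, -0.25, 1, 0, 0, 0, 0, 0, -0.25, 1, 0, 0, 0, 0, 0, 0, 1, 0, 0, 0, 0, 0, 0, 1]}}

```text
clock: 18.8
eef_pos: [0.5201, -0.1765, 0.1358]
eef_rot: [0.001, -0.006, 1.0, 0.0]
ft_force: [4.3, 3.3, 0.2]
opening: 0.269
gripper_force: 31.0
```

```bash
cat > k.py <<'E'
from fit import *
print(arm.get_obs()['torque'],arm.get_obs()['joint_efforts'].round(3))
c=arm.read_camera("scene");b=c["pixels"].astype(int)
m=lambda q:(q[...,2]-q[...,0]>130)&(q[...,2]>150)&(q[...,1]>80)&(q[...,1]<q[...,2]-30)
for r in range(156,184,2): print(r,(np.where(m(b[r,195:240]))[0]+195)[[0,-1]].tolist() if m(b[r,195:240]).any() else None,end="; ")
E
python3 go.py .519 -.177 .1355; python3 k.py
```

```text
t 18.8 p [ 0.5201 -0.1765  0.1358] yang 1.5834 tilt [0.0015 0.0009] F [4.3 3.3 0.2] q [-0.45  0.39  1.73  0.    1.02 -2.04] op 0.269 g 31.0
tool shift units [ 0.022 -0.01   0.005]
[ 0.6851 -1.0128 -0.164 ] [ -2.721 -48.089 -19.697  -1.872   1.259  -0.141]
156 None; 158 None; 160 [220, 224]; 162 [217, 225]; 164 [217, 225]; 166 [217, 226]; 168 [218, 226]; 170 [218, 226]; 172 [218, 227]; 174 [217, 227]; 176 [217, 227]; 178 [218, 228]; 180 None; 182 None;
```

{"api": "servo_tool", "payload": {"motion": [0, 0, 0, 0, 0, -0.3, 1, 0, 0, 0, 0, 0, 0, 1, 0, 0, 0, 0, 0, 0, 1, 0, 0, 0, 0, 0, 0, 1, 0, 0, 0, 0, 0, 0, 1]}}

```text
clock: 19.35
eef_pos: [0.5203, -0.1763, 0.1358]
eef_rot: [0.001, -0.022, 1.0, 0.001]
ft_force: [5.9, 3.7, 0.4]
opening: 0.269
gripper_force: 31.3
```

```bash
python3 go.py .519 -.177 .1355; python3 k.py; python3 - <<'E'
from h import *
I=[]
for n,(x,y) in(("top",(405,265)),("scene",(180,135))): I.append(cv2.resize(arm.read_camera(n)["pixels"][y:y+70,x:x+70],(400,400),interpolation=cv2.INTER_CUBIC))
cv2.imwrite("pics/end.png",np.hstack(I))
E
```

```text
t 19.35 p [ 0.5203 -0.1763  0.1358] yang 1.6146 tilt [0.0019 0.0012] F [5.9 3.7 0.4] q [-0.45  0.39  1.73  0.    1.02 -2.07] op 0.269 g 31.3
tool shift units [ 0.027 -0.012  0.006]
[ 0.7859 -1.0729 -0.2271] [ -3.336 -48.153 -19.514  -2.206   1.348  -0.214]
156 None; 158 None; 160 [220, 224]; 162 [217, 225]; 164 [217, 225]; 166 [217, 226]; 168 [218, 226]; 170 [218, 226]; 172 [218, 227]; 174 [217, 227]; 176 [217, 227]; 178 [218, 228]; 180 None; 182 None;
```

View pics/end.png

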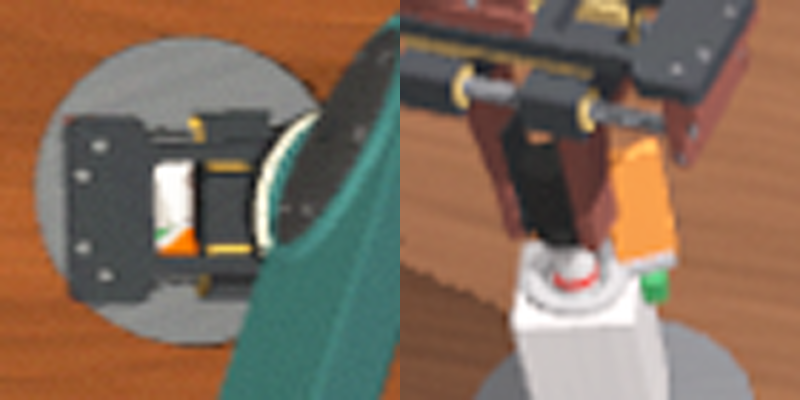

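```bash
python3 -c "
from station import arm
print(arm.close_job())"
```

```text
the job is handed in; nothing more can be done
None
```

The 18 mm leg is held at its mark in the socket (within about 1 mm by camera and arm position). The lever stopped moving over the green mark as the push torque rose, so I take it as fully closed. I handed the job in at about 19 s with the leg still gripped; no verdict came back.

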